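# Load a chip tray under the hold-down flap of a stage nest and hold it flat

### The job

The nest on the stage is still set for narrow trays: slide its red knob outward until the width slide is against its end stop. Then fetch the wide blue chip tray, tuck its thin tab under the yellow hold-down flap without lifting the flap, push it fully home against the back stop, and press the near end gently down flat on the seat against the two sprung lift pins. Finish while still holding the tray pressed flat like this (the vacuum has yet to draw), and leave the narrow tray and the other things on the deck alone.

Things in the scene. Friction and masses are not known exactly. Their poses are not given: they have to be found in the camera images.
- nest: Fixed linear stage, 300 x 130 mm, carrying the tray nest; its place and yaw vary. Origin on the deck under its middle; x: loading direction towards the yellow flap, y left, z up. Seat top 60 mm above the deck, 46 mm wide (y -23 to 23) for x -68 to 14 mm, so fingers at the tray's sides have 14 mm free below seat level there; 76 mm wide beyond. Tray home: centred on y = 0, tab end at x = 85 mm.
- seat_back (a point): On the seat's top, on its centre line, at the foot of the 6 mm high back stop (nest x = 85 mm), under the flap: where tray_tab belongs. Axes as the nest's.
- seat_front (a point): On the seat's top, on its centre line, 150 mm before seat_back: where tray_near belongs. Axes as the nest's.
- lift_pins (a point): On the seat's top midway between the two brass lift pins, 130 mm before seat_back. Pins: 8 mm diameter, 15 mm to either side of this point, sticking up 6 mm. Springs in them raise the tray's near end; they sink flush when it is pressed down (0.8 N each to start, 2 N each when flush).
- fixed_guide (a point): On the seat at the middle of the inner face of the fixed right guide (nest x = 37, y = -32 mm): 38 mm long, 12 mm high above the seat. Both guides have flared lead-in ends reaching 14 mm further towards the robot.
- flap_lip (a point): Middle of the turned-up front edge of the yellow hold-down flap, 60 mm wide, hinged behind the back stop. Closed, its flat underside is 8 mm above the seat, from the back stop to 14 mm before it; then it flares up at 45 degrees to the front edge, 21 mm before the back stop and 15 mm above the seat.
- flap (a joint): Hinge angle (rad) of the flap: 0 is closed, held by a light spring of about 1 N at the lip; grows as the lip is lifted; 0.2 raises the lip by about 6 mm.
- width_slide (a joint): Travel (m) of the width slide with the left guide (38 mm long, 10 thick, 12 high, beside the fixed one). 0: narrow, 34 mm between the guides; grows outward along the nest's +y to 0.030 at the red end stop: wide, 64 mm between the guides. Starts at 0 to 0.012; stays where left, friction about 2 N.
- slide_knob (a point): On the axis of the red round knob of the width slide, 10 mm below its top; moves with the slide. Knob 16 mm in diameter, 26 mm high, upright on a flat 24 mm wide arm whose top is 8 mm above the seat. 37 mm are free between knob and guide; beyond it only the end stop block, 6 mm high above the seat.
- tray: Wide blue chip tray, about 0.11 kg, flat on the deck left or right of the stage, tab roughly away from the robot. Body 126 x 60 x 10 mm, then at its +x end a tab 24 long, 52 wide, 4 thick, level with the underside. Origin: centre of the underside of the 150 mm length; x towards the tab. Grip across the 60 mm near x = -20 mm. Press at the plain end, near x = -45 mm (pins then at x = -55 mm).
- tray_tab (a point): Middle of the end edge of the tab, on the blue tray's underside (tray x = 75 mm).
- tray_near (a point): Middle of the near end edge, on the blue tray's underside (tray x = -75 mm).
- narrow_tray: Bystander: grey narrow tray of the same kind, 150 x 30 x 10 mm, on the other side of the stage. Origin: centre of its underside.
- dispenser: Bystander: upright white bottle with a blue cap, 60 mm in diameter, 130 mm high. Origin: centre of its underside.
- driver: Bystander: screwdriver with an orange handle, 170 mm long, lying on the deck.
- parts_bin: Bystander: grey open bin with small parts, 100 x 140 x 45 mm. Origin: centre of its underside.
Things that resemble listed ones, but are neither listed nor needed, are in the scene too. Several things have the shape of the tray; the one meant has the colours described above.

How it is judged:
On the way, in this order (a step that is already met when the one before it is completed fails the run):
1. the width slide is out against its end stop (value of joint width_slide above 0.0285 m), for 0.2 s.
2. the tray's tab is under the closed flap, between the guides (value of joint width_slide above 0.0285 m and x of tray_tab in the frame of seat_back above -0.006 m and z of tray_tab in the frame of seat_back below 0.004 m and y of tray_tab in the frame of seat_back between -0.006 and 0.006 m), for 0.2 s.
At the end, for the whole second after the job is handed in: Slide within 1.5 mm of its end stop; flap under 0.08 rad; tab under it, within 4 mm of the back stop, 5 mm of the centre line, 3 mm of the seat; tray straight within 0.06 rad, still; near end held within 2 mm of the seat, fingers on the tray with over 2 N, tray on the nest with under 40 N (value of joint width_slide above 0.0285 m and value of joint flap below 0.08 rad and x of tray_tab in the frame of seat_back above -0.004 m and z of tray_tab in the frame of seat_back below 0.003 m and y of tray_tab in the frame of seat_back between -0.005 and 0.005 m and z of tray_near in the frame of seat_front below 0.002 m and angle between the x axis of tray and the x axis of nest, either way round below 0.06 rad and contact force between the fingers and tray above 2 N and linear speed of tray below 0.02 m/s and contact force between tray and nest below 40 N); the arm keeps its last pose, push and grip.
It fails at once if the hold-down flap is lifted (over 0.2 rad, about 6 mm at its lip) (value of joint flap above 0.2 rad).
It fails at once if a bystander is pushed more than 30 mm (distance of any of narrow_tray, dispenser, driver, parts_bin from where it was at the start of the episode above 0.03 m).
It fails at once if the bottle is tipped over (angle between dispenser's own z axis and vertical above 0.5 rad).
It also fails if it takes over 61 s, if anything falls off the work surface, if the arm or the gripper's body presses on something with over 40 N, if the wrist force passes 120 N, or if a joint passes its speed limit or range.

### The arm

A 6-joint arm with a two-finger parallel gripper is mounted at the origin on the work surface. World frame = base frame: x ahead of the robot, y to its left, z up, the work surface at z = 0. Lengths are in m, angles in rad, forces in N, time in s.
With the tool pointing down it reaches from about 0.35 to 0.975 m from the base axis. Payload 4.9 kg.
Tool frame: the origin (TCP) lies on the centre line of the jaws, within the pads' length; the fingertips stand 22 mm ahead of it and the grasp point (between the pads) lies 3 mm ahead of it (manip.tcp_to_tips is the distance from the TCP to the fingertips, in m); z points along the fingers, x is the direction in which the jaws open and shut, and the axes are right-handed (so a half turn about z gives the same grasp; the last joint's range is limited). The gripper opens to 85 mm and grips with 20 to 120 N. Pads are 22 mm wide; open, the fingers measure 114 mm over their backs; the gripper's body (76 mm by 85 mm) begins 54 mm behind the grasp point. The pads swing forward as they close: fully open they stand 13 mm farther back than shut.
Start: joints at [-1.468, 0.053, 1.613, -0, 1.476, -0.119], TCP at [0.137, -0.61, 0.253] pointing down, gripper open.
Joint ranges: [-3.01, 3.01], [-1.01, 2.22], [0.06, 2.58], [-1.02, 4.17], [0.09, 2.62], [-3.14, 3.14]. Speed limits (rad/s): [2.57, 2.57, 3.14, 3.14, 3.14, 3.14].

### API

Orientations are given as a unit quaternion [w, x, y, z].
In Python, from plant import manip gives the robot as it stands.
- The arm moves only by the shell command python3 -m pendant 'ROWS'. ROWS is a JSON object of lists of equal length, an entry for each row: "linear": the shift along the tool's x, y, z in cm, a list of three; "rotation": the turn, a rotation vector about the tool's x, y, z in degrees, a list of three; "grip": the closure, from 0 (fully open) to 1 (shut). A call has exactly 10 rows; each row is the pose to reach, as a shift and turn from the pose commanded when the call began, along the tool's axes at that moment; what a row does not reach only later rows make up. A row lasts 1/12 s, in which the tool goes at most 41.7 mm and 7.16 degrees, less where a joint would pass 70% of its speed; a pose out of reach is approached as far as the arm can. A call with a gripper value outside its range is refused whole. The fingers move at their own pace and stop on an object; the grip force is fixed at half the most. Time passes only in rows, so rows that repeat a pose let the fingers close, or fill a call up. It gives the time, the measured TCP pose, the force and the opening at its end, in the units of the state.
- manip.state(): the state, without advancing time (a new reading comes with each control period).
- manip.grab_frame(name): name is "scene" or "side" or "wrist"; returns the picture (400x640x3 uint8, red, green, blue); there is no depth.
- manip.calibration(name): a dict with "fx", "fy", "cx", "cy" (pixels), "cam_to_world" (4x4, takes a point from camera to world coordinates). Camera axes: x right, y up, looking along -z (the intrinsics and any distortion apply to the point x, -y, -z); pixel columns grow to the right and rows downward; lengths in m; the calibration is good to about 2 mm. A picture is of the moment at which its call begins: read the wrist's pose just before it. calibration takes no time and is no camera call; for the wrist camera it gives the pose at the moment of the call.
- manip.job_done(): hands the job in, once; it reports no verdict.
The state is a dict: "time": time; "joint_pos": joint angles; "joint_vel": joint speeds; "joint_efforts": joint torques, N m; "tool_pos": TCP position; "tool_rot": TCP orientation; "contact_force": force on the tool from outside, world axes, zero at the start; "ft_torque": the same for the moment, N m; "gripper_width": opening from 0.0 (shut) to 1.0 (fully open).
Only numpy, scipy, OpenCV 4.12 (cv2) and the standard library are available. Lean on these libraries where they do the work, as an engineer would, in place of code of your own. Each camera call takes 0.05 s, during which the arm holds its last target. There are 200 camera calls.

## Working session

There is one attempt and no reset: what is moved stays moved. The work goes in short steps, Python scripts to look and compute and a shell command to move; the robot and the scene stay as the last step left them, time stands still between calls to the robot, and variables do not carry over. Pictures are saved under pics/ and viewed, about 8 in all and at most 12, crops included, and the job is handed in when it is done.

```bash
ls; mkdir -p pics
python3 - <<'E'
from plant import manip
import cv2,json
s=manip.state(); print({k:(v if isinstance(v,float) else [round(float(q),3) for q in v]) for k,v in s.items()}, manip.tcp_to_tips)
for n in ["scene","side"]:
    c=manip.calibration(n); print(n,{k:(v.round(3).tolist() if hasattr(v,'round') and hasattr(v,'tolist') else v) for k,v in c.items()})
    cv2.imwrite(f"pics/{n}0.png",manip.grab_frame(n)[:,:,::-1])
E
```

```text
pics
{'time': 0.0, 'joint_pos': [-1.468, 0.053, 1.614, -0.0, 1.476, -0.119], 'joint_vel': [0.002, -0.001, 0.001, -0.0, -0.001, -0.001], 'joint_efforts': [0.001, -39.368, -37.018, -0.0, 0.007, 0.0], 'tool_pos': [0.137, -0.609, 0.252], 'tool_rot': [-0.001, 0.781, -0.625, -0.001], 'contact_force': [0.523, 0.253, -0.591], 'ft_torque': [0.035, -0.001, 0.011], 'gripper_width': 1.0035717291270907} 0.022
scene {'fx': 507.2645601701799, 'fy': 507.2645601701799, 'cx': 312.56168415012263, 'cy': 204.48782491465215, 'cam_to_world': [[0.756, -0.371, 0.539, 1.234], [0.654, 0.433, -0.62, -0.956], [-0.004, 0.822, 0.57, 0.958], [0.0, 0.0, 0.0, 1.0]]}
side {'fx': 422.9764772295377, 'fy': 422.9764772295377, 'cx': 322.03358565839557, 'cy': 208.46631189522824, 'cam_to_world': [[-0.676, 0.449, -0.584, -0.25], [-0.736, -0.387, 0.555, 0.637], [0.023, 0.805, 0.592, 0.784], [0.0, 0.0, 0.0, 1.0]]}
```

View pics/scene0.png

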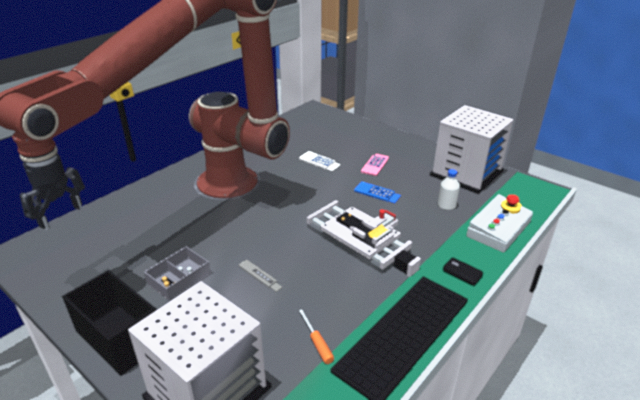

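View pics/side0.png

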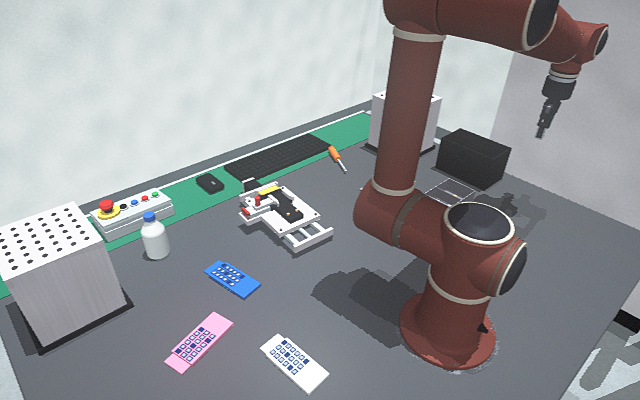

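Scene: the blue tray is at (377,192), with pink at (375,163) and white at (319,160) as same-shaped decoys. The grey narrow tray is at (260,275) and the nest at (360,232), with the knob near (387,214) and the flap near (378,232). In the side view the blue tray is at (232,279). Next I measure roughly, then look closer with the wrist camera.

```bash
cat > h.py <<'E'
import numpy as np, cv2
from scipy.spatial.transform import Rotation as R
from plant import manip
def ray(c,p):
    M=np.array(c["cam_to_world"]); d=M[:3,:3]@np.array([(p[0]-c["cx"])/c["fx"],-(p[1]-c["cy"])/c["fy"],-1.]); return M[:3,3],d
def onz(c,p,z):
    o,d=ray(c,p); return o+d*(z-o[2])/d[2]
def proj(c,P):
    M=np.array(c["cam_to_world"]); q=M[:3,:3].T@(np.array(P)-M[:3,3]); return np.array([c["cx"]+c["fx"]*q[0]/-q[2],c["cy"]-c["fy"]*q[1]/-q[2]])
def tri(rs):
    A=0;b=0
    for o,d in rs:
        d=d/np.linalg.norm(d); P=np.eye(3)-np.outer(d,d); A=A+P;b=b+P@o
    return np.linalg.solve(A,b)
def mask(im,col):
    h=cv2.cvtColor(im,cv2.COLOR_RGB2HSV)
    lo,hi={"blue":((100,140,60),(118,255,255)),"red":((0,150,70),(6,255,255)),"yellow":((22,130,90),(34,255,255)),"brass":((15,80,80),(26,200,255))}[col]
    m=cv2.inRange(h,lo,hi)
    if col=="red": m|=cv2.inRange(h,(174,150,70),(180,255,255))
    return m
def blobs(im,col,amin=30):
    cs,_=cv2.findContours(mask(im,col),cv2.RETR_EXTERNAL,cv2.CHAIN_APPROX_NONE)
    return sorted([c for c in cs if cv2.contourArea(c)>=amin],key=cv2.contourArea,reverse=True)
def tool(s=None):
    s=s or manip.state(); w,x,y,z=s["tool_rot"]; return np.array(s["tool_pos"]),R.from_quat([x,y,z,w])
def plan(P,yaw=None,s=None):
    """shift (cm, tool axes) and rotvec (deg) to put TCP at P, tool down with jaw x axis along world yaw"""
    p,r=tool(s); sh=r.inv().apply(np.array(P)-p)*100
    rv=None
    if yaw is not None:
        rr=[]
        for a in (yaw,yaw+np.pi):
            X=np.array([np.cos(a),np.sin(a),0]);Z=np.array([0,0,-1.]);g=R.from_matrix(np.c_[X,np.cross(Z,X),Z])
            rr.append((r.inv()*g).as_rotvec(degrees=True).round(1))
        rv=rr
    return sh.round(2),rv
E
python3 - <<'E'
from h import *
for n in("scene","side"):
    im=cv2.imread(f"pics/{n}0.png")[:,:,::-1].copy(); c=manip.calibration(n)
    for col,z in(("blue",.01),("red",.085),("yellow",.07)):
        for b in blobs(im,col,8)[:6]:
            (u,v),wh,a=cv2.minAreaRect(b); print(n,col,round(u),round(v),np.round(wh),onz(c,(u,v),z).round(3))
c=manip.calibration("wrist"); p,r=tool()
M=np.array(c["cam_to_world"]); print(c["fx"],c["cx"],c["cy"], r.inv().apply(M[:3,3]-p), (r.inv().as_matrix()@M[:3,:3]).round(3))
E
```

```text
scene blue 588 90 [180. 103.] [0.713 1.671 0.01 ]
scene blue 157 125 [ 82. 206.] [-0.548  0.092  0.01 ]
scene blue 79 29 [ 58. 158.] [-2.153  0.607  0.01 ]
scene blue 19 190 [105.  38.] [-0.482 -0.516  0.01 ]
scene blue 10 313 [46. 21.] [ 0.074 -0.781  0.01 ]
scene blue 377 192 [46. 12.] [0.455 0.274 0.01 ]
scene red 512 199 [10. 10.] [0.853 0.413 0.085]
scene red 387 214 [ 7. 14.] [0.605 0.1   0.085]
scene red 496 220 [3. 4.] [0.863 0.275 0.085]
scene yellow 123 93 [14. 23.] [-0.83   0.118  0.07 ]
scene yellow 511 207 [18. 10.] [0.86  0.391 0.07 ]
scene yellow 376 231 [ 7. 17.] [0.619 0.024 0.07 ]
scene yellow 236 40 [15.  7.] [-1.033  0.98   0.07 ]
side blue 232 278 [55. 23.] [0.446 0.283 0.01 ]
side blue 148 216 [ 9. 11.] [0.821 0.329 0.01 ]
side blue 134 202 [4. 5.] [0.921 0.332 0.01 ]
side blue 178 351 [4. 4.] [0.341 0.483 0.01 ]
side blue 290 367 [3. 4.] [0.154 0.331 0.01 ]
side blue 284 342 [3. 4.] [0.209 0.303 0.01 ]
side red 106 204 [ 9. 13.] [0.846 0.424 0.085]
side red 144 198 [3. 5.] [0.809 0.329 0.085]
side red 246 211 [10.  1.] [0.571 0.148 0.085]
side yellow 109 215 [ 5. 22.] [0.814 0.431 0.07 ]
side yellow 104 213 [12.  5.] [0.833 0.438 0.07 ]
316.33190888132907 320.3361870860969 199.49187755404404 [-0.00028035 -0.08434396 -0.1191619 ] [[ 1.     0.    -0.   ]
 [-0.    -0.945 -0.326]
 [-0.     0.326 -0.945]]
```

Run:
```python
from h import *
print(plan([.53,.16,.30],np.radians(-18)))
```

```text
(array([-66.41, -55.22,  -4.65]), [array([ -0.1,   0.1, -59.3]), array([1.000e-01, 1.000e-01, 1.207e+02])])
```

```bash
python3 -m pendant '{"linear":[[-4,-2.5,-2],[-7,-5.5,-4.6],[-10,-8.3,-4.6],[-13,-11,-4.6],[-16,-13.5,-4.6],[-19,-16,-4.6],[-22,-18.5,-4.6],[-25,-21,-4.6],[-28,-23.5,-4.6],[-31,-26,-4.6]],"rotation":[[0,0,-4],[0,0,-9],[0,0,-15],[0,0,-21],[0,0,-27],[0,0,-33],[0,0,-39],[0,0,-45],[0,0,-52],[0,0,-59]],"grip":[0,0,0,0,0,0,0,0,0,0]}'
python3 - <<'E'
from h import *
print(plan([.53,.16,.30],np.radians(-18)))
E
```

```text
time: 0.93
tool_pos: [0.3232, -0.248, 0.2989]
tool_rot: [-0.0, 0.988, -0.156, 0.0]
contact_force: [1.0, -0.4, 0.4]
gripper_width: 0.999
(array([  7.08, -45.19,  -0.1 ]), [array([-0., -0.,  0.]), array([   0.,   -0., -180.])])
```

```bash
python3 -m pendant '{"linear":[[0.7,-4,0],[1.4,-8,0],[2,-12,0],[2.7,-16,0],[3.4,-20,0],[4,-24,0],[4.7,-28,0],[5.4,-32,0],[6,-36,0],[7,-40,0]],"rotation":[[0,0,0],[0,0,0],[0,0,0],[0,0,0],[0,0,0],[0,0,0],[0,0,0],[0,0,0],[0,0,0],[0,0,0]],"grip":[0,0,0,0,0,0,0,0,0,0]}'
python3 - <<'E'
from h import *
print(plan([.53,.16,.30],np.radians(-18)))
E
```

```text
time: 1.77
tool_pos: [0.5149, 0.1101, 0.2989]
tool_rot: [0.0, 0.987, -0.158, -0.0]
contact_force: [0.9, -1.0, 0.7]
gripper_width: 0.999
(array([-0.13, -5.21, -0.11]), [array([ 0. ,  0. , -0.2]), array([  0. ,  -0. , 179.8])])
```

```bash
python3 -m pendant '{"linear":[[0,-3,0],[0,-5,0],[0,-5,0],[0,-5,0],[0,-5,0],[0,-5,0],[0,-5,0],[0,-5,0],[0,-5,0],[0,-5,0]],"rotation":[[0,0,0],[0,0,0],[0,0,0],[0,0,0],[0,0,0],[0,0,0],[0,0,0],[0,0,0],[0,0,0],[0,0,0]],"grip":[0,0,0,0,0,0,0,0,0,0]}'
python3 - <<'E'
from h import *
import pickle
c=manip.calibration("wrist"); im=manip.grab_frame("wrist"); pickle.dump((c,im),open("w1.pkl","wb"))
cv2.imwrite("pics/w1.png",im[:,:,::-1])
for col,z in(("blue",.01),("red",.085),("yellow",.07)):
    for b in blobs(im,col,15)[:4]:
        (u,v),wh,a=cv2.minAreaRect(b); print(col,round(u),round(v),np.round(wh),round(a,1),onz(c,(u,v),z).round(4))
E
```

```text
time: 2.6
tool_pos: [0.5306, 0.1547, 0.2995]
tool_rot: [-0.0, 0.987, -0.159, 0.0]
contact_force: [-0.4, 0.4, 0.8]
gripper_width: 1.002
blue 227 79 [ 56. 124.] 58.0 [0.4537 0.2822 0.01  ]
blue 42 127 [8. 4.] 56.3 [0.2085 0.3036 0.01  ]
blue 16 123 [8. 4.] 56.3 [0.1809 0.3179 0.01  ]
blue 2 148 [4. 7.] 0.0 [0.1446 0.2979 0.01  ]
red 377 167 [ 7. 31.] 76.8 [0.5906 0.1418 0.085 ]
red 387 205 [18. 11.] 63.4 [0.5897 0.0962 0.085 ]
yellow 425 241 [46. 22.] 82.1 [0.6239 0.0294 0.07  ]
```

View pics/w1.png

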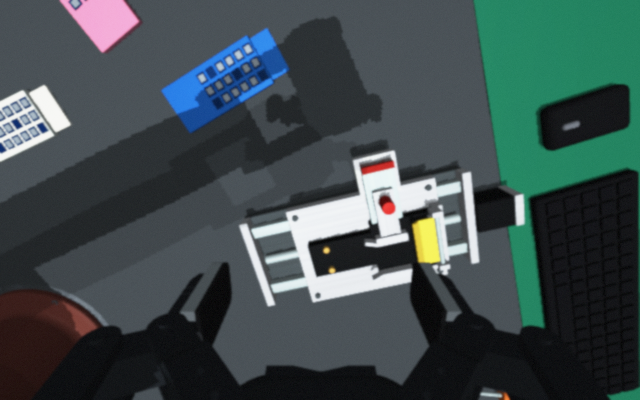

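Wrist view: nest with the knob at (388,205), flap (425,241), brass pins (326,250) and (332,270), red end stop (377,167). Three tray shapes are visible: pink (100,15), white (30,120), blue (225,80). Only the blue one matches the description. Next is an enlarged crop to confirm.

Run:
```python
from h import *
import pickle
c,im=pickle.load(open("w1.pkl","rb"))
cv2.imwrite("pics/w1c.png",cv2.resize(im[20:310,150:550],None,fx=2,fy=2,interpolation=cv2.INTER_CUBIC)[:,:,::-1])
P=[]
for b in blobs(im,"brass",5):
    (u,v),wh,a=cv2.minAreaRect(b); print("brass",u,v,wh,onz(c,(u,v),.066).round(4))
b=blobs(im,"yellow",15)[0]; print("flap box",[onz(c,q,.072).round(4).tolist() for q in cv2.boxPoints(cv2.minAreaRect(b))], cv2.boxPoints(cv2.minAreaRect(b)).round(1).tolist())
b=blobs(im,"blue",100)[0]; ap=cv2.approxPolyDP(cv2.convexHull(b),4,True)[:,0]
print("blue",[(q.tolist(),onz(c,q,.010).round(4)[:2].tolist()) for q in ap])
for b in blobs(im,"red",15)[:2]: print(cv2.boxPoints(cv2.minAreaRect(b)).round(1).tolist())
```

```text
brass 417.4199523925781 241.4399871826172 (42.567832946777344, 7.212490081787109) [0.6156 0.0294 0.066 ]
brass 326.0 249.5 (7.0, 6.0) [0.5049 0.0544 0.066 ]
brass 331.5 269.5 (5.0, 7.0) [0.5027 0.025  0.066 ]
flap box [[0.6135, 0.0631, 0.072], [0.6392, 0.0587, 0.072], [0.6342, -0.0035, 0.072], [0.6071, 0.001, 0.072]] [[410.8999938964844, 219.89999389648438], [433.0, 216.89999389648438], [439.20001220703125, 262.0], [417.1000061035156, 265.1000061035156]]
blue [([267, 28], [0.5203, 0.3185]), ([289, 70], [0.5289, 0.2684]), ([189, 132], [0.3828, 0.2398]), ([161, 90], [0.3727, 0.2963]), ([245, 35], [0.4934, 0.3197])]
[[360.79998779296875, 167.0], [391.5, 159.8000030517578], [393.0, 166.3000030517578], [362.3999938964844, 173.60000610351562]]
[[377.6000061035156, 199.1999969482422], [387.6000061035156, 194.1999969482422], [395.6000061035156, 210.1999969482422], [385.6000061035156, 215.1999969482422]]
```

View pics/w1c.png

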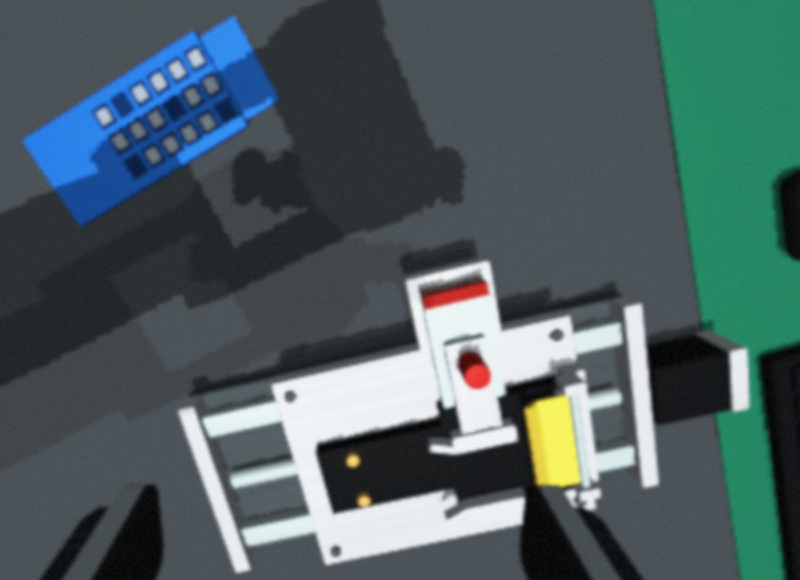

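Confirmed: the blue tray's tab points up-right, away from the robot. Pins to lip measure 106.8 mm against 109 expected, and pin spacing is 29.5 mm against 30, so the nest yaw is about -4.2°.

```bash
cat >> h.py <<'E'
NY=np.radians(-4.2); PM=np.array([.5038,.0397])
def n2w(x,y,z=0): return np.r_[PM+np.array([[np.cos(NY),-np.sin(NY)],[np.sin(NY),np.cos(NY)]])@[x+.045,y],z]
def w2n(P): d=np.array(P[:2])-PM; return np.r_[np.array([[np.cos(NY),np.sin(NY)],[-np.sin(NY),np.cos(NY)]])@d-[.045,0],P[2:]]
E
python3 - <<'E'
from h import *
import pickle
c,im=pickle.load(open("w1.pkl","rb"))
K=onz(c,(389,208.5),.094); k=w2n(K); print("knob",K,k,"endstop",w2n(onz(c,(377,166.5),.066)))
cs=manip.calibration("scene"); print("scene pred knob",proj(cs,K),proj(cs,n2w(.064,0,.075)))
for z in(.16,.094): print(plan(n2w(k[0],k[1],z),NY))
E
```

```text
knob [0.59016648 0.09482769 0.094     ] [0.03709709 0.06130497 0.094     ] endstop [0.03653668 0.10323087 0.066     ]
scene pred knob [381.93164871 209.8118576 ] [375.3608177  227.87601291]
(array([ 7.54,  3.83, 13.95]), [array([ -0. ,  -0. , -14.1]), array([ -0. ,   0. , 165.9])])
(array([ 7.54,  3.83, 20.55]), [array([ -0. ,  -0. , -14.1]), array([ -0. ,   0. , 165.9])])
```

```bash
python3 -m pendant '{"linear":[[3.5,1.5,1],[7.5,3.8,3],[7.5,3.8,7],[7.5,3.8,11],[7.5,3.8,14],[7.5,3.8,16],[7.5,3.8,18],[7.5,3.8,19.5],[7.5,3.8,20.3],[7.5,3.8,20.3]],"rotation":[[0,0,-7],[0,0,-14],[0,0,-14],[0,0,-14],[0,0,-14],[0,0,-14],[0,0,-14],[0,0,-14],[0,0,-14],[0,0,-14]],"grip":[0.4,0.4,0.4,0.4,0.4,0.4,0.4,0.4,0.4,0.4]}' && python3 -m pendant '{"linear":[[0,0,0],[0,0,0],[0,0,0],[0,0,0],[0,0,0],[0,0,0],[0,0,0],[0,0,0],[0,0,0],[0,0,0]],"rotation":[[0,0,0],[0,0,0],[0,0,0],[0,0,0],[0,0,0],[0,0,0],[0,0,0],[0,0,0],[0,0,0],[0,0,0]],"grip":[1,1,1,1,1,1,1,1,1,1]}'
python3 - <<'E'
from h import *
p,_=tool(); print(w2n(p))
E
```

```text
time: 3.48
tool_pos: [0.5884, 0.0955, 0.0939]
tool_rot: [0.0, 0.999, -0.037, -0.002]
contact_force: [-0.5, 0.2, -0.6]
gripper_width: 0.6
time: 4.32
tool_pos: [0.5902, 0.0958, 0.0983]
tool_rot: [-0.0, 0.999, -0.037, 0.0]
contact_force: [-4.5, 0.1, 5.0]
gripper_width: 0.16
[0.03701227 0.06225401 0.09829757]
```

```bash
python3 -m pendant '{"linear":[[0,0,-0.3],[0,-0.4,-0.3],[0,-0.8,-0.3],[0,-1.2,-0.3],[0,-1.6,-0.3],[0,-2,-0.3],[0,-2.3,-0.3],[0,-2.6,-0.3],[0,-2.8,-0.3],[0,-2.8,-0.3]],"rotation":[[0,0,0],[0,0,0],[0,0,0],[0,0,0],[0,0,0],[0,0,0],[0,0,0],[0,0,0],[0,0,0],[0,0,0]],"grip":[1,1,1,1,1,1,1,1,1,1]}'
python3 - <<'E'
from h import *
p,_=tool(); print(w2n(p), manip.state()["contact_force"])
E
```

```text
time: 5.15
tool_pos: [0.5919, 0.1196, 0.0985]
tool_rot: [0.005, 0.999, -0.037, -0.001]
contact_force: [2.5, -16.7, -8.6]
gripper_width: 0.156
[0.03698457 0.08614043 0.09851982] [  2.52407781 -16.70058379  -8.57505771]
```

```bash
python3 -m pendant '{"linear":[[0,-0.2,0],[0,-0.3,0],[0,-0.3,0],[0,0.1,0],[0,0.1,0],[0,0.1,0],[0,0,-2],[0,0,-6],[0,1,-10],[0,2,-13]],"rotation":[[0,0,0],[0,0,0],[0,0,0],[0,0,0],[0,0,0],[0,0,0],[0,0,0],[0,0,0],[0,0,0],[0,0,0]],"grip":[1,1,1,0.5,0.5,0.5,0.5,0.5,0,0]}'; python3 -m pendant '{"linear":[[0,-2,-2],[0,-3,-4],[0,-3,-4],[0,-3,-4],[0,-3,-4],[0,-3,-4],[0,-3,-4],[0,-3,-4],[0,-3,-4],[0,-3,-4]],"rotation":[[0,0,0],[0,0,0],[0,0,0],[0,0,0],[0,0,0],[0,0,0],[0,0,0],[0,0,0],[0,0,0],[0,0,0]],"grip":[0,0,0,0,0,0,0,0,0,0]}'
python3 - <<'E'
from h import *
import pickle
c=manip.calibration("wrist"); im=manip.grab_frame("wrist"); pickle.dump((c,im),open("w2.pkl","wb"))
for n,P in dict(pinL=(-.045,.015,.066),pinR=(-.045,-.015,.066),lip=(.064,0,.075),fix=(.037,-.032,.072),wide=(.037,.032,.072),knobwide=(.037,.087,.094),back=(.085,0,.06)).items(): print(n,proj(c,n2w(*P)).round(1))
for col in("brass","yellow","red","blue"):
    for b in blobs(im,col,8)[:4]: print(col,np.round(cv2.minAreaRect(b)[0],1),cv2.boxPoints(cv2.minAreaRect(b)).round(1).tolist())
cv2.imwrite("pics/w2.png",im[:,:,::-1])
E
```

```text
time: 5.98
tool_pos: [0.5913, 0.1051, 0.234]
tool_rot: [-0.001, 0.999, -0.036, 0.002]
contact_force: [1.0, 0.6, 0.2]
gripper_width: 0.765
time: 6.82
tool_pos: [0.5926, 0.1333, 0.2687]
tool_rot: [0.0, 0.999, -0.038, -0.0]
contact_force: [0.7, 0.2, -0.5]
gripper_width: 0.999
pinL [248.7 247.8]
pinR [250.7 270.8]
lip [344.9 263.4]
fix [320.9 286.2]
wide [320.8 236.5]
knobwide [320.7 195.3]
back [361.9 256.7]
brass [346.4 263.5] [[341.70001220703125, 288.0], [342.79998779296875, 238.8000030517578], [351.0, 239.0], [350.0, 288.1000061035156]]
brass [249.  248.5] [[245.0, 245.0], [253.0, 245.0], [253.0, 252.0], [245.0, 252.0]]
brass [250.5 270.5] [[247.0, 267.0], [254.0, 267.0], [254.0, 274.0], [247.0, 274.0]]
yellow [354.6 263. ] [[341.8999938964844, 287.0], [343.5, 238.3000030517578], [367.3999938964844, 239.10000610351562], [365.79998779296875, 287.70001220703125]]
yellow [249.2 248.8] [[246.5, 248.5], [249.0, 246.0], [252.0, 249.0], [249.5, 251.5]]
yellow [250.5 271.5] [[249.0, 270.0], [252.0, 270.0], [252.0, 273.0], [249.0, 273.0]]
red [321. 172.] [[305.0, 168.0], [337.0, 168.0], [337.0, 176.0], [305.0, 176.0]]
red [321. 194.] [[315.0, 185.0], [327.0, 185.0], [327.0, 203.0], [315.0, 203.0]]
blue [179.2  38.1] [[102.80000305175781, 27.0], [236.6999969482422, -13.5], [255.6999969482422, 49.20000076293945], [121.80000305175781, 89.69999694824219]]
```

View pics/w2.png

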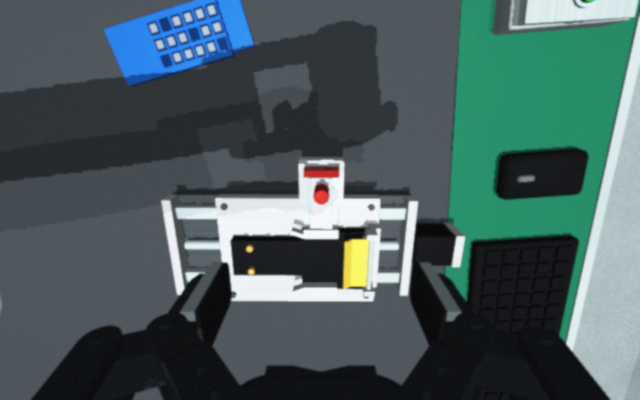

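Run:
```python
from h import *
import pickle
c,im=pickle.load(open("w2.pkl","rb"))
g=cv2.cvtColor(im,cv2.COLOR_RGB2GRAY)
for u in(314,320,326): print(u,g[224:300,u].tolist())
print(w2n(onz(c,(321,176.5),.066)),w2n(onz(c,(321,197),.094)))
print(plan([.432,.278,.24],np.radians(100.5)))
```

```text
314 [248, 248, 247, 239, 199, 164, 209, 241, 248, 248, 248, 248, 247, 242, 213, 128, 52, 35, 33, 33, 32, 32, 31, 31, 32, 33, 34, 33, 30, 30, 31, 31, 28, 28, 30, 28, 33, 31, 30, 29, 29, 30, 26, 31, 30, 30, 28, 29, 29, 30, 30, 28, 30, 26, 29, 26, 21, 38, 66, 83, 90, 93, 107, 171, 232, 244, 246, 246, 245, 245, 245, 244, 243, 243, 242, 241]
320 [248, 248, 247, 238, 199, 163, 208, 241, 247, 248, 248, 248, 248, 243, 213, 130, 52, 34, 31, 32, 34, 33, 30, 30, 31, 31, 31, 33, 31, 30, 30, 31, 32, 32, 30, 29, 30, 30, 33, 26, 30, 28, 32, 32, 28, 29, 29, 29, 30, 31, 28, 31, 31, 29, 31, 27, 28, 41, 67, 85, 91, 91, 110, 172, 232, 244, 246, 245, 245, 245, 244, 244, 243, 242, 243, 241]
326 [247, 247, 247, 243, 226, 188, 212, 241, 248, 248, 248, 248, 248, 242, 213, 129, 53, 32, 31, 31, 33, 33, 31, 33, 32, 31, 32, 32, 31, 30, 31, 32, 31, 31, 31, 32, 30, 29, 30, 29, 29, 30, 28, 28, 30, 28, 29, 28, 27, 29, 29, 29, 28, 29, 28, 28, 30, 42, 68, 85, 91, 92, 109, 173, 233, 244, 246, 245, 245, 246, 245, 244, 244, 243, 242, 241]
[0.03728606 0.0985531  0.066     ] [0.03724417 0.08526922 0.094     ]
(array([-17.11, -13.22,   2.9 ]), [array([  -0. ,    0. , -104.8]), array([ 0. ,  0. , 75.2])])
```

Run:
```python
from h import *
for P in((.037,.064,.16),(.037,.064,.10)): print(plan(n2w(*P),NY))
```

```text
(array([ 0.03,  3.59, 10.9 ]), [array([ 0. ,  0. , -0.1]), array([  0. ,  -0. , 179.9])])
(array([ 0.04,  3.59, 16.9 ]), [array([ 0. ,  0. , -0.1]), array([  0. ,  -0. , 179.9])])
```

```bash
python3 -m pendant '{"linear":[[0,2,1],[0,3.8,3],[0,3.8,7],[0,3.8,10],[0,3.8,11],[0,3.8,11.5],[0,3.8,13.5],[0,3.8,15.5],[0,3.8,16.9],[0,3.8,16.9]],"rotation":[[0,0,0],[0,0,0],[0,0,0],[0,0,0],[0,0,0],[0,0,0],[0,0,0],[0,0,0],[0,0,0],[0,0,0]],"grip":[1,1,1,1,1,1,1,1,1,1]}'; python3 -m pendant '{"linear":[[0,-0.2,0],[0,-0.4,0],[0,-0.6,0],[0,-0.8,0],[0,-1,0],[0,-1.2,0],[0,-1.2,0],[0,-1.2,0],[0,-1.2,0],[0,-1.2,0]],"rotation":[[0,0,0],[0,0,0],[0,0,0],[0,0,0],[0,0,0],[0,0,0],[0,0,0],[0,0,0],[0,0,0],[0,0,0]],"grip":[1,1,1,1,1,1,1,1,1,1]}'
python3 - <<'E'
from h import *
p,_=tool(); print(w2n(p), manip.state()["contact_force"])
E
```

```text
time: 7.7
tool_pos: [0.5887, 0.0957, 0.0983]
tool_rot: [0.0, 0.999, -0.037, -0.002]
contact_force: [-1.3, 0.1, -1.4]
gripper_width: 0.0
time: 8.53
tool_pos: [0.5911, 0.0997, 0.1017]
tool_rot: [0.009, 0.999, -0.037, -0.0]
contact_force: [-3.7, -26.7, 0.8]
gripper_width: 0.006
[0.03771353 0.0662626  0.10170929] [ -3.74390455 -26.71292891   0.83910064]
```

Run:
```python
from h import *
import pickle
c,im=pickle.load(open("w2.pkl","rb"))
cv2.imwrite("pics/w2c.png",cv2.resize(im[150:300,230:400],None,fx=4,fy=4,interpolation=cv2.INTER_CUBIC)[:,:,::-1])
```

```text
(no output)
```

View pics/w2c.png

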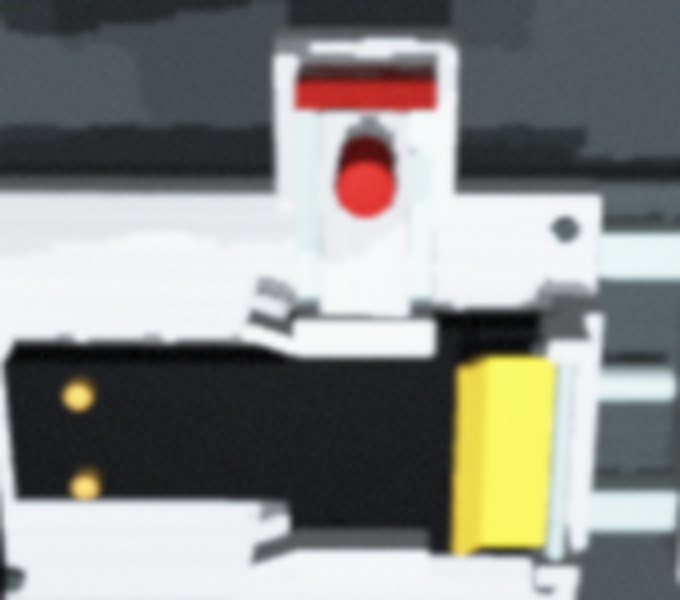

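The arm end meets the red stop at crop row 110, and the push met 27 N against 2 N of slide friction, so the slide is at its stop. Moving to the tray.

```bash
python3 -m pendant '{"linear":[[0,0.6,0],[0,0.9,-2],[0,0.9,-6],[0,0.9,-10],[-2,-1,-12],[-5,-4,-12],[-8,-7,-12],[-11,-9.5,-12],[-14,-12,-12],[-17,-14.5,-12]],"rotation":[[0,0,0],[0,0,0],[0,0,0],[0,0,-5],[0,0,-12],[0,0,-19],[0,0,-26],[0,0,-33],[0,0,-40],[0,0,-47]],"grip":[1,1,1,1,0,0,0,0,0,0]}';python3 - <<'E'
from h import *
print(plan([.432,.278,.22],np.radians(100.5)))
E
```

```text
time: 9.37
tool_pos: [0.4314, 0.2665, 0.2228]
tool_rot: [-0.0, 0.93, 0.367, 0.002]
contact_force: [0.8, 1.8, 0.4]
gripper_width: 0.843
(array([ 0.83, -0.8 ,  0.28]), [array([  0.2,  -0.2, -57.5]), array([ -0.2,  -0.2, 122.5])])
```

```bash
python3 -m pendant '{"linear":[[0.8,-0.8,0],[0.8,-0.8,0],[0.8,-0.8,0],[0.8,-0.8,0],[0.8,-0.8,0],[0.8,-0.8,0],[0.8,-0.8,0],[0.8,-0.8,0],[0.8,-0.8,0],[0.8,-0.8,0]],"rotation":[[0,0,-7],[0,0,-14],[0,0,-21],[0,0,-28],[0,0,-35],[0,0,-42],[0,0,-49],[0,0,-56],[0,0,-57.5],[0,0,-57.5]],"grip":[0,0,0,0,0,0,0,0,0,0]}';python3 - <<'E'
from h import *
import pickle
c=manip.calibration("wrist"); im=manip.grab_frame("wrist"); pickle.dump((c,im),open("w3.pkl","wb"))
b=blobs(im,"blue",100)[0]; ap=cv2.approxPolyDP(cv2.convexHull(b),5,True)[:,0]
print("blue",[(q.tolist(),onz(c,q,.010).round(4)[:2].tolist()) for q in ap])
cv2.imwrite("pics/w3.png",im[:,:,::-1])
E
```

```text
time: 10.2
tool_pos: [0.4332, 0.2768, 0.2225]
tool_rot: [0.001, 0.641, 0.767, 0.002]
contact_force: [-0.0, -0.4, -0.2]
gripper_width: 0.995
blue [([348, 116], [0.3704, 0.2943]), ([344, 245], [0.5143, 0.3199]), ([301, 246], [0.5245, 0.2706]), ([292, 118], [0.3825, 0.2386])]
```

View pics/w3.png

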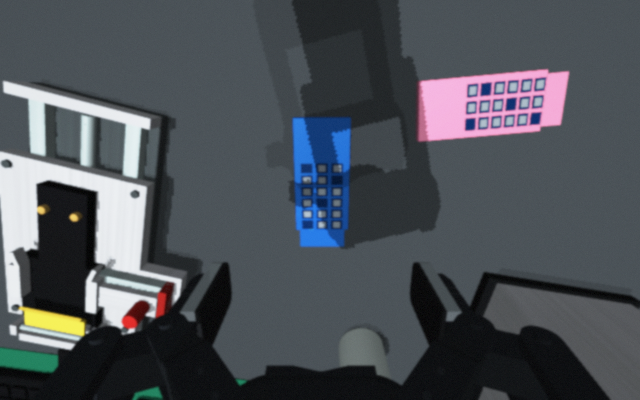

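Blue tray at (320,180) with its tab forward (down in the image). Length is 149 mm after parallax, and yaw 11.4°. Descending to grip at tray x = -20 mm.

Run:
```python
from h import *
print(plan([.4304,.2774,.024],np.radians(101.4)))
for n,p in(("side",(152,240)),("scene",(449,195))): print(onz(manip.calibration(n),p,.06))
```

```text
(array([ 0.1 , -0.32, 19.82]), [array([ 0.2, -0.1, -1.2]), array([-1.000e-01, -3.000e-01,  1.788e+02])])
[0.65106572 0.38503231 0.06      ]
[0.68063747 0.34243211 0.06      ]
```

```bash
python3 -m pendant '{"linear":[[0.1,-0.3,2],[0.1,-0.3,5],[0.1,-0.3,9],[0.1,-0.3,13],[0.1,-0.3,15.5],[0.1,-0.3,17],[0.1,-0.3,18],[0.1,-0.3,19],[0.1,-0.3,19.6],[0.1,-0.3,19.8]],"rotation":[[0,0,-1.2],[0,0,-1.2],[0,0,-1.2],[0,0,-1.2],[0,0,-1.2],[0,0,-1.2],[0,0,-1.2],[0,0,-1.2],[0,0,-1.2],[0,0,-1.2]],"grip":[0,0,0,0,0,0,0,0,0,0]}';python3 -m pendant '{"linear":[[0,0,0],[0,0,0],[0,0,0],[0,0,0],[0,0,0],[0,0,0],[0,0,0],[0,0,0],[0,0,0],[0,0,0]],"rotation":[[0,0,0],[0,0,0],[0,0,0],[0,0,0],[0,0,0],[0,0,0],[0,0,0],[0,0,0],[0,0,0],[0,0,0]],"grip":[1,1,1,1,1,1,1,1,1,1]}'
```

```text
time: 11.08
tool_pos: [0.4298, 0.2768, 0.0224]
tool_rot: [0.0, 0.633, 0.774, 0.0]
contact_force: [-0.5, -0.3, -0.3]
gripper_width: 1.0
time: 11.92
tool_pos: [0.4309, 0.2773, 0.0242]
tool_rot: [0.001, 0.633, 0.774, 0.001]
contact_force: [-0.2, -0.6, 6.8]
gripper_width: 0.673
```

Run:
```python
from h import *
print(n2w(-.065,-.0008)); print(plan(n2w(-.065,-.0008,.16),NY+np.pi/2))
```

```text
[0.48379512 0.04036691 0.        ]
(array([-24.26,   0.54, -13.59]), [array([ 0.2, -0.1, 15.6]), array([ 1.000e-01,  3.000e-01, -1.644e+02])])
```

```bash
python3 -m pendant '{"linear":[[0,0,-1],[0,0,-3.5],[0,0,-7],[0,0,-10.5],[-1,0,-13],[-4,0.1,-13.6],[-7,0.2,-13.6],[-10,0.2,-13.6],[-13,0.3,-13.6],[-16,0.4,-13.6]],"rotation":[[0,0,0],[0,0,0],[0,0,0],[0,0,0],[0,0,2],[0,0,4],[0,0,7],[0,0,10],[0,0,13],[0,0,15.6]],"grip":[1,1,1,1,1,1,1,1,1,1]}'
python3 - <<'E'
from h import *
print(plan(n2w(-.065,-.0008,.11),NY+np.pi/2))
E
```

```text
time: 12.75
tool_pos: [0.4649, 0.1193, 0.159]
tool_rot: [0.0, 0.733, 0.68, 0.0]
contact_force: [0.5, 0.7, -0.7]
gripper_width: 0.667
(array([-7.73,  2.47,  4.9 ]), [array([ 0.1, -0. , -0.1]), array([-0.000e+00, -1.000e-01,  1.799e+02])])
```

```bash
python3 -m pendant '{"linear":[[-2.5,0.8,0],[-5,1.6,0],[-7,2.3,0],[-7.7,2.5,1],[-7.7,2.5,3],[-7.7,2.5,4.5],[-7.7,2.5,4.9],[-7.7,2.5,4.9],[-7.7,2.5,4.9],[-7.7,2.5,4.9]],"rotation":[[0,0,0],[0,0,0],[0,0,0],[0,0,0],[0,0,0],[0,0,0],[0,0,0],[0,0,0],[0,0,0],[0,0,0]],"grip":[1,1,1,1,1,1,1,1,1,1]}'
python3 - <<'E'
from h import *
import pickle
s=manip.state()
print(s["contact_force"],w2n(tool(s)[0]),plan(n2w(-.065,-.0008,.0852),NY+np.pi/2,s))
out=[]
for n,P in(("scene",(365,230)),("side",(285,210)),("wrist",None)):
    c=manip.calibration(n); im=manip.grab_frame(n); pickle.dump((c,im),open(f"t_{n}.pkl","wb"))
    if P: out.append(cv2.resize(im[P[1]-50:P[1]+50,P[0]-65:P[0]+65],(390,300),interpolation=cv2.INTER_CUBIC))
    else: out.append(cv2.resize(im[100:400,70:590],(780,450)[0:2])[:300] if 0 else cv2.resize(im,(480,300)))
    print(n,proj(c,n2w(.064,0,.075)).round(),proj(c,n2w(.03,0,.087)).round())
top=np.hstack(out[:2]); bot=cv2.copyMakeBorder(out[2],0,0,0,300,cv2.BORDER_CONSTANT)
cv2.imwrite("pics/m4.png",np.vstack([top,bot])[:,:,::-1])
E
```

```text
time: 13.58
tool_pos: [0.485, 0.0423, 0.1104]
tool_rot: [0.001, 0.732, 0.681, 0.001]
contact_force: [-1.2, 0.6, -0.9]
gripper_width: 0.668
[-1.18257754  0.62864374 -0.86647757] [-0.06397853  0.00122647  0.11042371] (array([-0.2 , -0.11,  2.52]), [array([ 0.1, -0. ,  0. ]), array([   0. ,    0.2, -180. ])])
scene [375. 228.] [366. 220.]
side [270. 192.] [277. 194.]
wrist [318. 419.] [318. 398.]
```

View pics/m4.png

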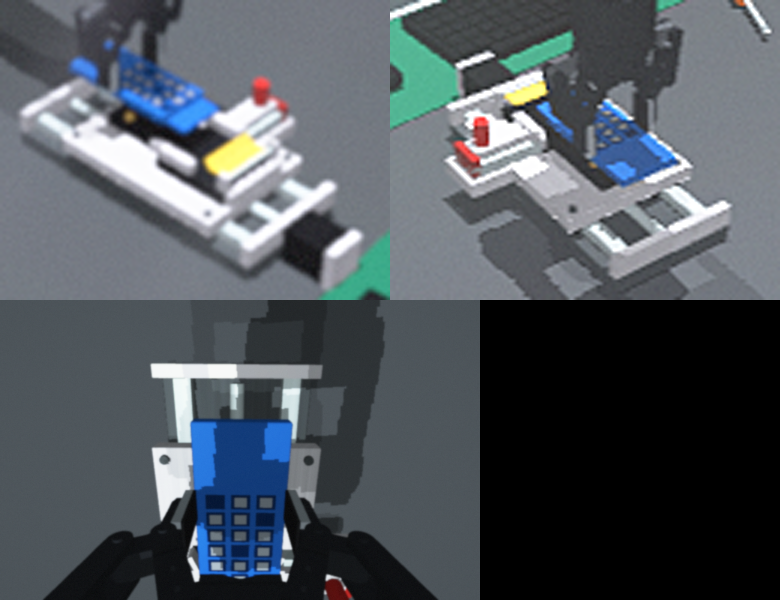

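All three views show the tray held level and centred over the seat with the tab before the flap. The wrist view suggests a small lateral offset, so I check it with the plate screw holes near (220,213) and (411,213).

Run:
```python
from h import *
import pickle
def hole(im,p,r=7):
    g=255-cv2.cvtColor(im,cv2.COLOR_RGB2GRAY)[p[1]-r:p[1]+r+1,p[0]-r:p[0]+r+1].astype(float); g=np.clip(g-70,0,None); yy,xx=np.mgrid[-r:r+1,-r:r+1]
    return np.array([p[0]+(g*xx).sum()/g.sum(),p[1]+(g*yy).sum()/g.sum()]).round(1)
for f,ps in(("t_wrist",[(220,213),(411,213)]),("w2",[(223,207),(372,207),(233,295)]),("w1",[(295,218),(428,187),(318,295)])):
    c,im=pickle.load(open(f+".pkl","rb"))
    for p in ps: q=hole(im,p); print(f,q,w2n(onz(c,q,.046)).round(4))
c,im=pickle.load(open("t_wrist.pkl","rb"))
g=cv2.cvtColor(im,cv2.COLOR_RGB2GRAY)
m=mask(im,"blue"); xs=[np.flatnonzero(m[r,200:440])[[0,-1]]+200 for r in(170,180,190)]; print(xs)
for x in xs: print([w2n(onz(c,(u,180),.096)).round(4) for u in x])
```

```text
t_wrist [219.5 212.4] [-0.0758 -0.0615  0.046 ]
t_wrist [411.  213.3] [-0.0753  0.0579  0.046 ]
w2 [223.6 206.2] [-0.075   0.0581  0.046 ]
w2 [370.9 206.7] [0.0948 0.0572 0.046 ]
w2 [229.3 295.4] [-0.0801 -0.0634  0.046 ]
w1 [294.5 217.5] [-0.0752  0.0583  0.046 ]
w1 [427.7 186.7] [0.0946 0.0576 0.046 ]
w1 [318.5 298.8] [-0.0758 -0.068   0.046 ]
[array([255, 388]), array([255, 387]), array([255, 387])]
[array([-0.1107, -0.0273,  0.096 ]), array([-0.1108,  0.0309,  0.096 ])]
[array([-0.1107, -0.0273,  0.096 ]), array([-0.1108,  0.0305,  0.096 ])]
[array([-0.1107, -0.0273,  0.096 ]), array([-0.1108,  0.0305,  0.096 ])]
```

```bash
sed -i 's/^NY=.*/NY=np.radians(-4.4); PM=np.array([.5037,.0379])/' h.py
python3 -m pendant '{"linear":[[-0.15,0,0],[-0.3,0,0.3],[-0.3,0,0.8],[-0.3,0,1.2],[-0.3,0,1.5],[-0.3,0,1.8],[-0.3,0,2],[-0.3,0,2.2],[-0.3,0,2.2],[-0.3,0,2.2]],"rotation":[[0,0,0.2],[0,0,0.2],[0,0,0.2],[0,0,0.2],[0,0,0.2],[0,0,0.2],[0,0,0.2],[0,0,0.2],[0,0,0.2],[0,0,0.2]],"grip":[1,1,1,1,1,1,1,1,1,1]}'
python3 - <<'E'
from h import *
s=manip.state()
print(np.round(s["contact_force"],1),np.round(s["ft_torque"],2),w2n(tool(s)[0]),plan(n2w(-.065,0,.0842),NY+np.pi/2,s))
E
```

```text
time: 14.57
tool_pos: [0.4841, 0.039, 0.0875]
tool_rot: [-0.0, 0.734, 0.68, -0.0]
contact_force: [-2.4, 0.4, 1.2]
gripper_width: 0.666
[-2.4  0.4  1.2] [-0.    0.22  0.01] [-0.06462544 -0.00041814  0.08745483] (array([ 0.04, -0.04,  0.33]), [array([-0.,  0.,  0.]), array([  -0.,   -0., -180.])])
```

```bash
python3 -m pendant '{"linear":[[0,0,0.1],[0,0,0.2],[0,0,0.2],[0,0.5,0.2],[0,1,0.2],[0,1.5,0.2],[0,2,0.2],[0,2.5,0.2],[0,2.9,0.2],[0,2.9,0.2]],"rotation":[[0,0,0],[0,0,0],[0,0,0],[0,0,0],[0,0,0],[0,0,0],[0,0,0],[0,0,0],[0,0,0],[0,0,0]],"grip":[1,1,1,1,1,1,1,1,1,1]}'
python3 - <<'E'
from h import *
s=manip.state()
print(np.round(s["contact_force"],1),np.round(s["ft_torque"],2),w2n(tool(s)[0]),plan(n2w(-.01,0,.0842),NY+np.pi/2,s))
import pickle
for n in("scene","side"):
    c=manip.calibration(n); im=manip.grab_frame(n); pickle.dump((c,im),open(f"u_{n}.pkl","wb"))
P=[(365,228),(280,205)]
o=[cv2.resize(pickle.load(open(f"u_{n}.pkl","rb"))[1][p[1]-38:p[1]+37,p[0]-50:p[0]+50],(400,300),interpolation=cv2.INTER_CUBIC) for n,p in zip(("scene","side"),P)]
cv2.imwrite("pics/m5.png",np.hstack(o)[:,:,::-1])
E
```

```text
time: 15.4
tool_pos: [0.5143, 0.0366, 0.0856]
tool_rot: [0.001, 0.734, 0.679, 0.0]
contact_force: [-0.2, 0.0, 2.0]
gripper_width: 0.666
[-0.2  0.   2. ] [ 0.02 -0.03  0.01] [-0.03436992 -0.00048561  0.08556582] (array([0.05, 2.44, 0.14]), [array([ 0.1, -0. , -0. ]), array([-0.0e+00, -1.0e-01,  1.8e+02])])
```

View pics/m5.png

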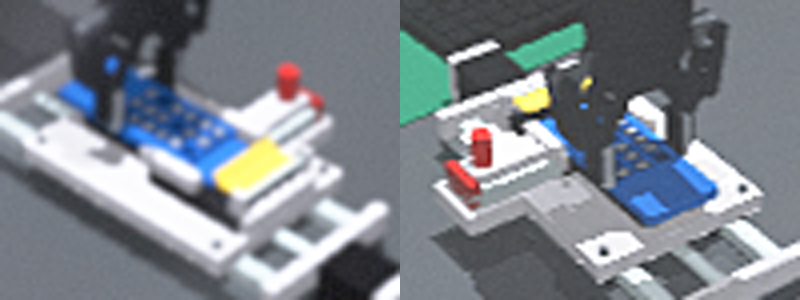

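The tab now lies between the guides, low at the mouth of the flap, with only about 2 N of contact force. Sliding it home.

```bash
python3 -m pendant '{"linear":[[0,0.4,0],[0,0.8,0],[0,1.2,0],[0,1.6,0],[0,1.9,0],[0,2.1,0],[0,2.3,0],[0,2.5,0],[0,2.6,0],[0,2.6,0]],"rotation":[[0,0,0],[0,0,0],[0,0,0],[0,0,0],[0,0,0],[0,0,0],[0,0,0],[0,0,0],[0,0,0],[0,0,0]],"grip":[1,1,1,1,1,1,1,1,1,1]}'
python3 - <<'E'
from h import *
s=manip.state()
print(np.round(s["contact_force"],1),np.round(s["ft_torque"],2),w2n(tool(s)[0]))
E
```

```text
time: 16.33
tool_pos: [0.5378, 0.0349, 0.0847]
tool_rot: [-0.001, 0.734, 0.68, -0.001]
contact_force: [-5.8, 0.2, 5.0]
gripper_width: 0.669
[-5.8  0.2  5. ] [-0.01  1.01  0.  ] [-0.01075108 -0.00042214  0.08466824]
```

```bash
python3 -m pendant '{"linear":[[0,0.1,0],[0,0.2,0],[0,0.3,0],[0,0.3,0.1],[0,0.3,0.2],[0,0.3,0.3],[0,0.3,0.4],[0,0.3,0.4],[0,0.3,0.4],[0,0.3,0.4]],"rotation":[[0,0,0],[0,0,0],[0,0,0],[0,0,0],[0,0,0],[0,0,0],[0,0,0],[0,0,0],[0,0,0],[0,0,0]],"grip":[1,1,1,1,1,1,1,1,1,1]}'
python3 - <<'E'
from h import *
s=manip.state(); p,r=tool(s)
print(np.round(s["contact_force"],1),np.round(s["ft_torque"],2),w2n(p),r.as_matrix().round(4).tolist())
E
```

```text
time: 17.17
tool_pos: [0.5382, 0.0348, 0.084]
tool_rot: [-0.005, 0.733, 0.68, -0.005]
contact_force: [-27.7, 0.8, 32.1]
gripper_width: 0.668
[-27.7   0.8  32.1] [ 0.13  4.63 -0.04] [-0.01038271 -0.00039791  0.08403934] [[0.0759, 0.997, -0.0133], [0.9971, -0.0759, 0.0002], [-0.0008, -0.0133, -0.9999]]
```

```bash
python3 -m pendant '{"linear":[[0,-0.1,-0.1],[0,-0.2,-0.2],[0,-0.3,-0.25],[0,-0.3,-0.25],[0,-0.3,-0.25],[0,-0.3,-0.25],[0,-0.3,-0.25],[0,-0.3,-0.25],[0,-0.3,-0.25],[0,-0.3,-0.25]],"rotation":[[0,0,0],[0,0,0],[-0.3,0,0],[-0.5,0,0],[-0.5,0,0],[-0.5,0,0],[-0.5,0,0],[-0.5,0,0],[-0.5,0,0],[-0.5,0,0]],"grip":[1,1,1,1,1,1,1,1,1,1]}'
python3 - <<'E'
from h import *
import pickle
s=manip.state(); p,r=tool(s)
print(np.round(s["contact_force"],1),np.round(s["ft_torque"],2),w2n(p),r.as_matrix().round(4).tolist())
o=[]
for n,p in(("scene",(365,228)),("side",(280,205)),("wrist",None)):
    c=manip.calibration(n); im=manip.grab_frame(n); pickle.dump((c,im),open(f"v_{n}.pkl","wb"))
    for k,P in dict(near_top=(-.065,0,.070),flap_lip=(.064,0,.075),bodyfront=(.061,0,.07)).items(): print(n,k,proj(c,n2w(*P)).round(1))
    o.append(cv2.resize(im[p[1]-38:p[1]+37,p[0]-50:p[0]+50],(400,300),interpolation=cv2.INTER_CUBIC) if p else cv2.resize(im[60:360,120:520],(400,300)))
cv2.imwrite("pics/m6.png",np.vstack([np.hstack(o[:2]),np.hstack([o[2],o[2]*0])])[:,:,::-1])
m=mask(pickle.load(open("v_wrist.pkl","rb"))[1],"blue"); c=manip.calibration("wrist")
for u in(270,300,320,340,365):
    v=np.flatnonzero(m[50:300,u])[0]+50; print(u,v,w2n(onz(c,(u,v),.070)).round(4))
for v in(150,165): 
    a=np.flatnonzero(m[v,200:440])[[0,-1]]+200; print(v,a,[w2n(onz(c,(u,v),.07)).round(4) for u in a])
E
```

```text
time: 18.0
tool_pos: [0.5377, 0.0349, 0.0842]
tool_rot: [0.002, 0.734, 0.68, 0.001]
contact_force: [-9.1, -0.4, 10.2]
gripper_width: 0.673
[-9.1 -0.4 10.2] [-0.01  1.55 -0.03] [-0.01088416 -0.00040202  0.0842077 ] [[0.0763, 0.9971, 0.0045], [0.9971, -0.0763, -0.0006], [-0.0002, 0.0046, -1.0]]
scene near_top [341.5 211.1]
scene flap_lip [374.9 228.2]
scene bodyfront [374.  229.1]
side near_top [296.1 213.8]
side flap_lip [271.  191.4]
side bodyfront [271.7 193.3]
wrist near_top [320.8 164. ]
wrist flap_lip [320.6 396.8]
wrist bodyfront [320.6 384.6]
270 159 [-0.0672 -0.0217  0.07  ]
300 159 [-0.0672 -0.0089  0.07  ]
320 159 [-0.0672 -0.0004  0.07  ]
340 159 [-0.0672  0.0082  0.07  ]
365 159 [-0.0672  0.0188  0.07  ]Traceback (most recent call last):
  File "<stdin>", line 15, in <module>
IndexError: index 0 is out of bounds for axis 0 with size 0
```

View pics/m6.png

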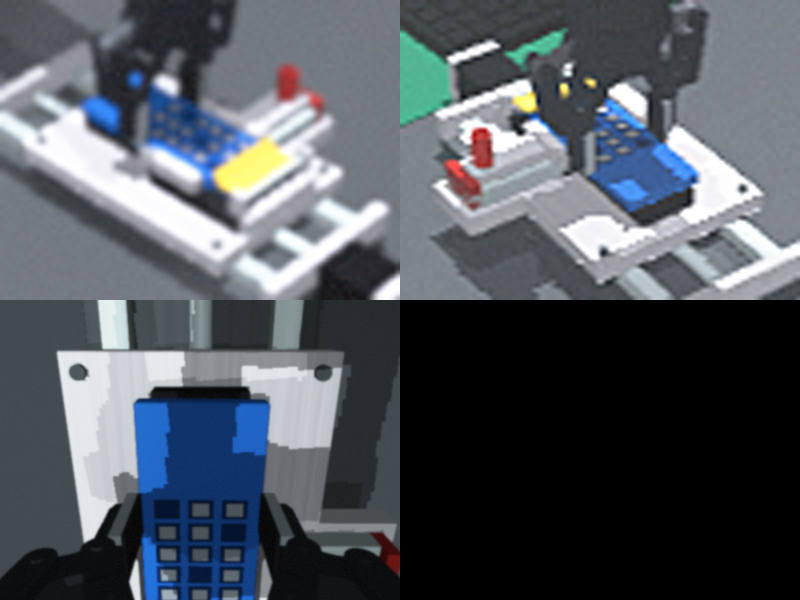

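Tray home and straight: the near edge is level at wrist row 159, which gives nest x = -65 mm as it should. The flap looks flat. One more settling call with slightly more press, then hand in.

```bash
python3 -m pendant '{"linear":[[0,0,0.05],[0,0,0.05],[0,0,0.05],[0,0,0.05],[0,0,0.05],[0,0,0.05],[0,0,0.05],[0,0,0.05],[0,0,0.05],[0,0,0.05]],"rotation":[[-0.3,0,0],[-0.3,0,0],[-0.3,0,0],[-0.3,0,0],[-0.3,0,0],[-0.3,0,0],[-0.3,0,0],[-0.3,0,0],[-0.3,0,0],[-0.3,0,0]],"grip":[1,1,1,1,1,1,1,1,1,1]}'
python3 - <<'E'
from h import *
import pickle
s=manip.state(); p,r=tool(s)
print(np.round(s["contact_force"],1),np.round(s["ft_torque"],2),w2n(p),r.as_matrix().round(4).tolist())
c=manip.calibration("wrist"); im=manip.grab_frame("wrist")
g=cv2.cvtColor(im,cv2.COLOR_RGB2HSV)[:,:,2]
print(g[148:175,320].tolist()); 
for z in(.058,.06,.062,.064,.07,.072): print(z,proj(c,n2w(-.065,0,z)).round(1))
# flap in scene: before vs now
for f in("scene0",):
    a=cv2.imread("pics/scene0.png")[:,:,::-1].copy(); b=manip.grab_frame("scene")
    for q in(a,b):
        bl=[x for x in blobs(q,"yellow",8) if abs(cv2.minAreaRect(x)[0][0]-376)<15 and abs(cv2.minAreaRect(x)[0][1]-231)<15]
        print([(np.round(cv2.minAreaRect(x)[0],1),cv2.contourArea(x),cv2.boundingRect(x)) for x in bl])
E
```

```text
time: 18.98
tool_pos: [0.5377, 0.0349, 0.0842]
tool_rot: [0.004, 0.734, 0.68, 0.003]
contact_force: [-11.6, 1.1, 14.5]
gripper_width: 0.666
[-11.6   1.1  14.5] [ 0.07  1.95 -0.01] [-0.0109088  -0.00041838  0.08419081] [[0.0763, 0.997, 0.0093], [0.9971, -0.0763, -0.001], [-0.0003, 0.0093, -1.0]]
[10, 8, 9, 6, 10, 10, 15, 10, 10, 22, 45, 65, 73, 77, 87, 98, 102, 107, 107, 108, 108, 106, 105, 107, 106, 108, 104]
0.058 [320.8 158.2]
0.06 [320.8 159.1]
0.062 [320.8 160.1]
0.064 [320.8 161.1]
0.07 [320.8 164.2]
0.072 [320.8 165.3]
[(array([375.7, 231.4]), 87.5, (368, 226, 17, 12))]
[(array([375.6, 230.6]), 35.5, (369, 226, 14, 11))]
```

```bash
python3 -c "
from plant import manip
print(manip.job_done()); s=manip.state(); print(s['time'],s['contact_force'],s['tool_pos'])"
```

```text
the job is handed in; nothing more can be done
None
the job is handed in; nothing more can be done
```

The job is handed in at about 19 s of the 61 s, with the arm still gripping the blue tray and pressing it flat in the nest. No verdict was reported.

**What I did:** I slid the red knob out and pushed it again until it met 27 N, against about 2 N of slide friction. I then gripped the blue tray, lowered it behind the guides, and slid its tab under the flap to the back stop. I kept the grip across the tray's sides, near x = -20 mm, instead of moving to x = -45 mm to press.

**Last checks:**
- **Tab:** the end is at nest x ≈ 84 mm (home is 85), about 0.4 mm off the centre line.
- **Near end:** the edge is straight and at seat height in the wrist view, to about 2 mm at best.
- **Forces:** about 14 N down and 12 N forward, so roughly 19 N between tray and nest (limit 40 N).
- **Flap:** the yellow flap is where it was before in the scene view. Its angle could not be measured directly, and the gripper partly hides it.

**Checks that disagreed or were rough:**
- **Guide gap:** the camera read about 61 mm instead of 64 mm; I put this down to image blur and trusted the hard stop.
- **Nest centre:** my first estimate was about 1.8 mm off sideways. I corrected it from the plate's screw holes before lowering the tray.
- **Force peak:** one push briefly reached about 42 N on the tray (28 N forward, 32 N down). I backed it off before finishing.
- **Tool tilt:** the tool ends tilted about 0.5° with the near end down, so the tab could sit up to about 1.4 mm above the seat (limit 3 mm).

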